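# Release the eccentric lock and close up a row of battery cells

## Robot

A 7-joint arm with a two-finger parallel gripper is mounted at the origin on the work surface. World frame = base frame: x ahead of the robot, y to its left, z up, the work surface at z = 0. Lengths are in m, angles in degrees, forces in N, time in s.
With the tool pointing down it reaches from about 0.425 to 0.875 m from the base axis. Payload 4.7 kg.
Tool frame: the origin (TCP) lies at the very end of the fingers, on their centre line; the grasp point (between the pads) lies 19 mm behind it; z points along the fingers, y is the line along which they close (so a half turn about z gives the same grasp; the last joint's range is limited). The gripper opens to 87 mm and grips with 3 to 60 N. Pads are 19 mm wide; open, the fingers measure 117 mm over their backs; the gripper's body (75 mm by 190 mm) begins 51 mm behind the grasp point.
Start: joints at [-72.989, 18.392, -4.016, 83.108, 1.295, 78.541, -3.26], TCP at [0.181, 0.624, 0.223] pointing down, gripper open.
Joint ranges: [-163.93, 163.93], [-17.29, 119.83], [-79.2, 71.16], [3.27, 140.29], [-89.18, 269.18], [5.43, 117.66], [-154.24, 154.24]. Speed limits (degrees/s): [147.25, 147.25, 180, 180, 180, 180, 180].

## Interface

Orientations are given as [roll, pitch, yaw] about the fixed x, y, z axes, in that order (R = Rz(yaw) Ry(pitch) Rx(roll)).
In Python, from cell import get_obs, eyes, env gives the robot as it stands.
- The arm moves only by the tool servo_tool, never from a script. Its argument "series" is a list that holds one entry, the list of rows, each a list of 7 numbers: the shift along the tool's x, y, z in units of 300 mm (1.0 is 300 mm), then the turn, a rotation vector about the tool's x, y, z in units of pi rad (1.0 is pi rad), then the opening, from 0 (shut) to 1 (fully open). In form: [[[tx, ty, tz, wx, wy, wz, gripper], ...]]. A call has 1 to 12 rows; each row is the pose to reach, as a shift and turn from the pose commanded when the call began, along the tool's axes at that moment, turning the shorter way round; what a row does not reach only later rows make up. A row lasts 1/12 s, in which the tool goes at most 41.7 mm and 7.16 degrees, less where a joint would pass 70% of its speed; a pose out of reach is approached as far as the arm can. A call with a number of a shift or a turn outside -1 to 1 is refused whole. A call with a gripper value outside its range is refused whole. The fingers move at their own pace and stop on an object; "grip_force" is the grip in N (left out, the last holds). Time passes only in rows, so rows that repeat a pose let the fingers close. It gives the time, the measured TCP pose, the force, the opening and the grip force at its end, in the units of the state.
- get_obs(): the state, without advancing time (a new reading comes with each control period).
- eyes.read_camera(name): name is "side" or "top"; returns a dict with "frame" (420x560x3 uint8, red, green, blue), "depth" (420x560 float32, m along the optical axis (not along the pixel's ray), 0 where there is no reading), "fx", "fy", "cx", "cy" (pixels), "origin" and "rotation" of the camera in the world. Camera axes: x right, y down, z forward; pixel columns grow to the right and rows downward; lengths in m; the calibration is good to about 2 mm. A picture is of the moment at which its call begins.
- env.sign_off(): hands the job in; it is judged then, once.
The state is a dict: "time_s": time; "qpos": joint angles; "joint_velocities": joint speeds; "effort": joint torques, N m; "tool_pos": TCP position; "tool_rot": TCP orientation; "force": force on the tool from outside, world axes, zero at the start; "wrist_torque": the same for the moment, N m; "grip_width": finger opening in m; "grasp_force": force on a finger pad.
Only numpy, scipy, OpenCV 4.12 (cv2) and the standard library are available. Lean on these libraries where they do the work, as an engineer would, in place of code of your own. Each camera call takes 0.05 s, during which the arm holds its last target. There are 200 camera calls.

## Task

On the cell fixture, push the lever of the eccentric cam round with a fingertip to the cam's low point (lever pointing forward, along the slide's travel towards the end stop), and only then push the slide's thumb plate forward until the slide is fully home and the three cells stand closed up against the end stop. Push only: do not lift anything or touch the three cells yourself, leave everything else where it stands, and finish with the hand clear of everything.

Things in the scene. Friction and masses are not known exactly. Their poses are not given: they have to be found in the camera images.
- fixture: Cell fixture, fixed to the table: aluminium base plate 290 x 180 x 12 mm. Origin on the table; the plate covers x -145..145, y -80..100 mm, z up. +x is forward, the pushing direction (away from the robot at yaw 0); the slide runs along y = 0. Tallest parts above the table: lever knob 88, thumb plate 86, cells 82 mm. Dark guide bars 34 mm high flank the slide's wide rear part (outer faces y -42 and 42).
- cam_pivot (a point): On the table under the cam's vertical pivot, at fixture x -20, y 50 mm (beside the slide, on its +y side). The cam is a steel eccentric disc, 56 mm in diameter, its centre 9 mm off the pivot, 14 to 32 mm above the table; its lever is a flat bar 14 mm wide, 34 to 42 mm up, from the pivot to the knob.
- end_stop (a point): On the table under the face of the dark end stop (62 mm high), fixture x 124, y 0 mm. The cell channel leads to it from x 14 mm, between two walls 40 mm high whose outer faces are at y -18 and 18 mm.
- lever_knob (a point): Centre of the top of the black upright round knob at the end of the cam's lever: 16 mm in diameter, 42 to 88 mm above the table, 55 mm from the pivot. Push it sideways from behind, along its circle: about 5 N; it stays where it is left. In the fixture frame the knob is at x = -20 - 55 cos(cam), y = 50 + 55 sin(cam) mm.
- cam (a joint): Angle of cam and lever, rad, growing clockwise seen from above. 0 (a stop): lever points backward (fixture -x), disc bulges into the slide's path. 1.57: lever points to fixture +y, away from the slide. 3.14: lever points forward (fixture +x): the low point, where the slide passes freely. It can go on to a stop at 3.44. The lever swings on the outer side, not over the slide.
- thumb_plate (a point): Centre of the rear (fixture -x) face of the slide's thumb plate: black upright plate 46 mm wide (fixture y), 12 mm thick, 32 to 86 mm above the table; this point is 62 mm up and at fixture x -121 mm plus the slide's travel. Push it forward (fixture +x) with 4 to 8 N; the slide stays where it is left. Nothing stands higher than 34 mm within 50 mm behind it.
- slide (a joint): Forward travel of the slide, m: 0 at its rear stop, 0.050 fully home at its front stop. Unless the cam is near its low point, the cam disc blocks the slide's shoulder after 10 to 15 mm. The slide's front pushes the cells along the channel; fully home leaves them 1 mm of slack in all.
- cell_near: Battery cell of the row: plain steel cylinder 21 mm in diameter, 70 mm tall, about 70 g, loose, standing upright in the fixture's channel on the base plate (origin: centre of its underside, 12 mm above the table). The nearest to the slide.
- cell_mid: Battery cell of the row: plain steel cylinder 21 mm in diameter, 70 mm tall, about 70 g, loose, standing upright in the fixture's channel on the base plate (origin: centre of its underside, 12 mm above the table). The middle one.
- cell_far: Battery cell of the row: plain steel cylinder 21 mm in diameter, 70 mm tall, about 70 g, loose, standing upright in the fixture's channel on the base plate (origin: centre of its underside, 12 mm above the table). The nearest to the end stop.
- spare_cell: Bystander: one more such cell, loose, standing on the base plate beside the channel, on the fixture's -y side. Origin: centre of its underside.
- loose_cell: Bystander: such a cell standing loose on the table beside the fixture, on its +y side. Origin: centre of its underside.
- tape: Bystander: whitish ring-shaped roll of clear tape lying flat, 76 mm across, 24 mm high, beside the fixture on its -y side. Origin: centre of its underside.
- screwdriver: Bystander: grey-handled screwdriver 200 mm long, 26 mm thick, lying on the table to the right. Origin: under its middle.
- solvent: Bystander: white bottle 60 mm across, 150 mm tall, to the right. Origin: centre of its underside.
- caliper: Bystander: steel caliper 210 mm long, lying flat (12 mm high), to the left. Origin: under the middle of its beam.
- pen_cup: Bystander: white ceramic cup, 72 mm across, 90 mm tall, to the left near the robot. Origin: centre of its underside.
There are look-alikes about, which are no part of the job. What is shaped like the cell_far but red is not meant.

How it is judged (in metres and radians):
On the way, in this order (a step that is already met when the one before it is completed fails the run):
1. the cam is turned to its low point while the slide is still back (value of joint cam above 2.84 rad and value of joint slide below 0.012 m), for 0.2 s.
2. the slide is pushed fully home (value of joint slide above 0.047 m), for 0.2 s.
At the end, for the whole second after the job is handed in: The cam stands within 0.3 rad of its low point (joint above 2.84), the slide is home (joint above 0.047), and the three cells stand upright (within 0.12 rad), at rest, on the base plate in the channel, closed up against the end stop (within about 4 mm) (value of joint cam above 2.84 rad and value of joint slide above 0.047 m and x of cell_near in the frame of fixture above 0.066 m and x of cell_far in the frame of fixture above 0.108 m and angle between each of cell_near, cell_mid, cell_far's own z axis and vertical below 0.12 rad and linear speed of each of cell_near, cell_mid, cell_far below 0.02 m/s and height (world z) of each of cell_near, cell_mid, cell_far below 0.02 m); the robot touches nothing.
It fails at once if the slide is pushed forward (past 12 mm) before the cam is at its low point (value of joint slide above 0.012 m and value of joint cam below 2.7 rad).
It fails at once if a cell of the row is lifted or tipped (height (world z) of any of cell_near, cell_mid, cell_far above 0.027 m or angle between any of cell_near, cell_mid, cell_far's own z axis and vertical above 0.4 rad).
It fails at once if the robot touches a cell of the row (contact force between any of the arm, the fingers and cell_near above 1 N or contact force between any of the arm, the fingers and cell_mid above 1 N or contact force between any of the arm, the fingers and cell_far above 1 N).
It fails at once if a bystander is moved more than 20 mm (distance of any of spare_cell, loose_cell, tape, screwdriver, solvent, caliper, pen_cup from where it was at the start of the episode above 0.02 m).
It also fails if it takes over 58 s, if anything falls off the work surface, if the arm or the gripper's body presses on something with over 40 N, if the wrist force passes 120 N, or if a joint passes its speed limit or range.

## Working session

There is one attempt and no reset: what is moved stays moved. The work goes in short steps, Python scripts to look and compute and a tool call to move; the robot and the scene stay as the last step left them, time stands still between calls to the robot, and variables do not carry over. Pictures are saved under pics/ and viewed, at most 10 in all, crops included, and the job is handed in when it is done.

Besides the shell and the picture viewer there is one more tool, called after ">>>" as name(argument=value, ...), one argument or row to a line, values as JSON. servo_tool: Moves the arm, as the interface text tells. Shifts and turns lie within -1 to 1; 1 stands for 300 mm of shift or pi rad of turn. Its arguments: {"type":"object","properties":{"series":{"type":"array"},"grip_force":{"type":"number"}},"required":["series"]}

```bash
ls; mkdir -p pics; python3 - <<'E'
from cell import get_obs, eyes, env
import cv2, numpy as np, pickle
o=get_obs(); print(o['time_s'],o['tool_pos'],o['tool_rot'],o['grip_width'])
for n in('top','side'):
    d=eyes.read_camera(n); pickle.dump(d,open(n+'.pkl','wb'))
    cv2.imwrite(f'pics/{n}0.png',d['frame'][:,:,::-1]); print(n,d['fx'],d['cx'],d['cy'],d['origin'],np.round(d['rotation'],3).tolist())
E
```

```text
pics
0.0 [0.18127001 0.6236187  0.22145145] [-1.79888937e+02  5.41354756e-03  1.63797135e+02] 0.08711853871768586
top 417.37032776030804 282.862053488558 210.36005465793085 [ 0.4190115  -0.03959914  1.35030942] [-173.314, 0.284, -89.308]
side 391.5356238653368 278.8839300417525 215.55873628254935 [ 0.34706956 -0.6921704   0.80297232] [-135.917, -0.308, -15.957]
```

View pics/top0.png

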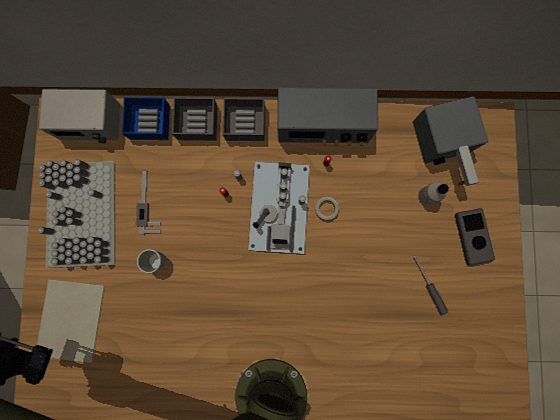

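View pics/side0.png

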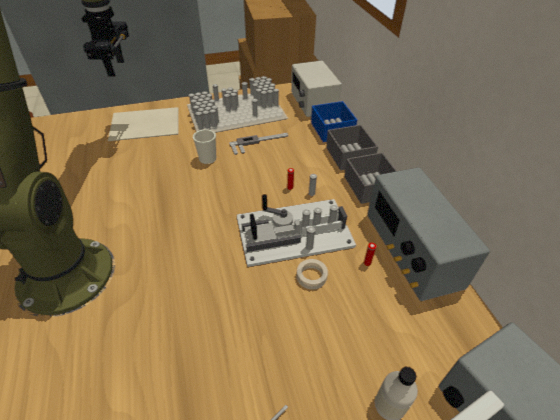

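The top view shows the white plate at about (280,208), knob near (257,224), thumb plate near (280,240), cells near (284,185). Red cells at (223,192) and (327,160), a grey loose cell at (238,174), and the spare cell at (303,200). I'll measure the plate and take a close crop.

```bash
cat > h.py <<'E'
import numpy as np, cv2
from scipy.spatial.transform import Rotation as Ro
def ray(d,uv,z):
    uv=np.atleast_2d(uv).astype(float); R=Ro.from_euler('xyz',d['rotation'],degrees=True).as_matrix()
    v=np.c_[(uv[:,0]-d['cx'])/d['fx'],(uv[:,1]-d['cy'])/d['fy'],np.ones(len(uv))]@R.T
    o=np.array(d['origin']); return o+v*((z-o[2])/v[:,2])[:,None]
def cloud(d):
    h,w=d['depth'].shape; u,v=np.meshgrid(np.arange(w),np.arange(h)); R=Ro.from_euler('xyz',d['rotation'],degrees=True).as_matrix()
    Z=d['depth']; return np.dstack([(u-d['cx'])/d['fx']*Z,(v-d['cy'])/d['fy']*Z,Z])@R.T+np.array(d['origin'])
E
python3 - <<'E'
from h import *; import pickle
for n,box in(('top',(235,310,150,262)),('side',(225,370,180,270))):
    d=pickle.load(open(n+'.pkl','rb')); f=d['frame']; hsv=cv2.cvtColor(f,cv2.COLOR_RGB2HSV); a,b,c,e=box
    m=np.zeros(f.shape[:2],np.uint8); m[c:e,a:b]=((hsv[...,1]<60)&(hsv[...,2]>120))[c:e,a:b]*255
    cs=max(cv2.findContours(m,cv2.RETR_EXTERNAL,cv2.CHAIN_APPROX_NONE)[0],key=cv2.contourArea)[:,0]
    P=ray(d,cs,.012)[:,:2]
    if n=='top':
        r=cv2.minAreaRect((P*1000).astype(np.float32)); print(r, cv2.boxPoints(r).round(1).tolist())
    C=cloud(d); print(n,'table z',np.median(C[300:310,200:220,2]), 'plate z', np.median(C[...,2][m>0]))
    # dark tall points
    dk=(hsv[...,2]<70)&(C[...,2]>.055)&(C[...,2]<.1); q=np.zeros_like(m); q[c:e,a:b]=dk[c:e,a:b]
    k,l,st,ce=cv2.connectedComponentsWithStats(q)
    for i in range(1,k):
        if st[i,4]>2: print(st[i].tolist(),ce[i].round(1),C[l==i].mean(0).round(4), C[l==i][:,2].max().round(3))
    cr=cv2.resize(f[c:e,a:b],None,fx=5,fy=5,interpolation=cv2.INTER_CUBIC)[:,:,::-1]
    cv2.imwrite(f'pics/c_{n}.png',cr)
E
python3 - <<'E'
import cv2,numpy as np
a=cv2.imread('pics/c_top.png');b=cv2.imread('pics/c_side.png')
b=cv2.resize(b,(425,264));o=np.zeros((560,800,3),np.uint8);o[:,:375]=a;o[:264,375:]=b;cv2.imwrite('pics/c.png',o)
E
```

```text
((587.4165649414062, -18.208580017089844), (180.09022521972656, 288.01312255859375), 86.94062805175781) [[438.79998779296875, -100.4000015258789], [726.4000244140625, -115.80000305175781], [736.0, 64.0], [448.3999938964844, 79.4000015258789]]
top table z -8.096808297219926e-05 plate z 0.0125902257907331
[279, 163, 12, 4, 48] [284.5 164.5] [ 0.7156 -0.0348  0.0612] 0.068
[235, 175, 5, 2, 5] [237.  175.8] [0.6765 0.1133 0.0672] 0.071
[281, 174, 6, 3, 11] [283.6 175.1] [ 0.68   -0.0325  0.0691] 0.081
[280, 188, 6, 3, 8] [282.5 189. ] [ 0.6356 -0.0295  0.071 ] 0.082
[280, 198, 5, 2, 6] [281.7 198.8] [ 0.605  -0.0273  0.0697] 0.083
[299, 200, 6, 3, 8] [301.  201.4] [ 0.5972 -0.0871  0.073 ] 0.085
[253, 222, 5, 6, 22] [255.  224.5] [0.523  0.0527 0.0847] 0.092
[272, 239, 15, 5, 60] [279.4 241. ] [ 0.4738 -0.0222  0.0841] 0.09
side table z 0.0007657418960266837 plate z 0.013823763222624408
[358, 180, 12, 11, 50] [363.2 185.7] [0.812  0.0455 0.0623] 0.072
[262, 195, 5, 12, 50] [264.3 200.1] [0.5222 0.0488 0.0769] 0.091
[339, 209, 8, 10, 26] [341.8 214.3] [ 0.7108 -0.0421  0.06  ] 0.065
[250, 214, 7, 21, 100] [252.9 224.8] [ 0.4719 -0.0315  0.0778] 0.09
```

View pics/c.png

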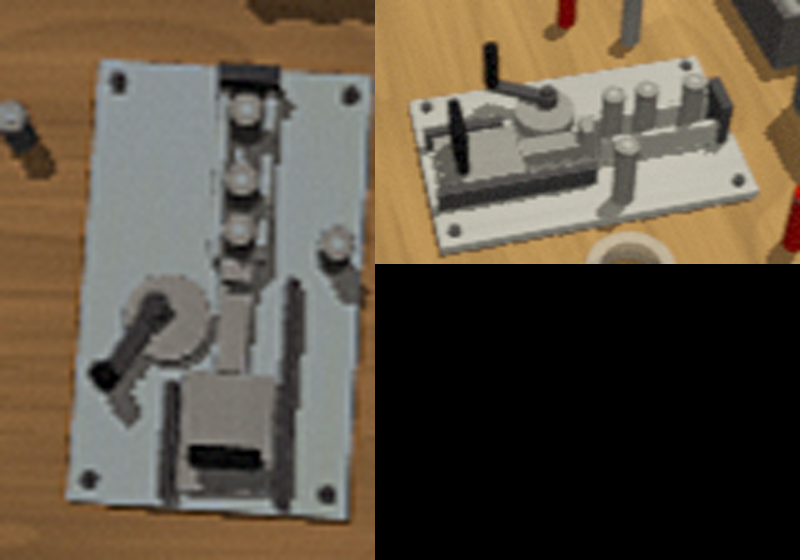

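The crop confirms the fixture: black knob at about (255,224) on the lever left and back of the pivot (cam ≈ 29°), thumb plate at (280,241), and three cells at (284,175), (282,189) and (282,199). Possible confusions:

| Item | Pixel | Decision |
|---|---|---|
| Red cells | (223,192), (327,160) | not used |
| Loose grey cell | (237,175) | not used |
| Spare cell | (301,201) | not used |

The frame checks out: knob radius 54 mm, plate 288×180 mm, and cells on y=0.

```bash
cat >> h.py <<'E'
YAW=-3.06; O=np.array([.5869,-.0282]); c,s=np.cos(np.radians(YAW)),np.sin(np.radians(YAW)); F=np.array([c,s]); L=np.array([-s,c])
def fx(x,y): return O+x/1e3*F+y/1e3*L
def knob(a,off):  # fingertip centre behind knob (mm), cam deg
    r=np.radians(a); return fx(-20-55*np.cos(r)-off*np.sin(r), 50+55*np.sin(r)-off*np.cos(r)), 177-a
def rows(o,wps,g=0):
    R0=Ro.from_euler('xyz',o['tool_rot'],degrees=True); p0=np.array(o['tool_pos'])
    for x,y,z,yaw in wps:
        t=R0.inv().apply(np.array([x,y,z])-p0)/.3; w=(R0.inv()*Ro.from_euler('xyz',[180,0,yaw],degrees=True)).as_rotvec()/np.pi
        print([float(v) for v in np.round(np.r_[t,w],3)]+[g])
E
python3 - <<'E'
from h import *; from cell import get_obs
o=get_obs(); (x,y),ya=knob(29.3,35); print(x,y,ya)
rows(o,[(.33,.40,.2,158),(x,y,.16,ya)])
E
```

```text
0.5044056995767845 0.022669826622365837 147.7
[-0.684, -0.578, 0.073, -0.001, 0.0, 0.032, 0]
[-1.593, -1.623, 0.208, -0.001, 0.0, 0.089, 0]
```

>>> servo_tool(
  series=[
    [[-0.684,-0.578,0.073,0,0,0.032,0],[-0.684,-0.578,0.073,0,0,0.032,0],[-0.684,-0.578,0.073,0,0,0.032,0],[-0.684,-0.578,0.073,0,0,0.032,0],[-0.684,-0.578,0.073,0,0,0.032,0],[-0.684,-0.578,0.073,0,0,0.032,0],[-0.684,-0.578,0.073,0,0,0.032,0],[-0.684,-0.578,0.073,0,0,0.032,0],[-0.684,-0.578,0.073,0,0,0.032,0],[-0.684,-0.578,0.073,0,0,0.032,0]],
  ],
  grip_force=30,
)

```text
time_s: 0.93
tool_pos: [0.3291, 0.4014, 0.2006]
tool_rot: [180.0, -0.0, 158.1]
force: [0.1, 0.1, 0.2]
grip_width: 0.0283
grasp_force: 0.0
```

```bash
python3 - <<'E'
from h import *; from cell import get_obs
o=get_obs(); print(o['time_s'],o['tool_pos'],o['tool_rot'],o['grip_width']);(x,y),ya=knob(29.3,35)
rows(o,[(.42,.2,.17,ya),(x,y,.16,ya)])
E
```

```text
0.9333 [0.32911631 0.40139745 0.2005985 ] [ 1.79980019e+02 -4.54109188e-02  1.58110589e+02] 0.028283782338124962
[-0.531, -0.51, 0.101, 0.0, -0.0, 0.058, 0]
[-1.013, -0.954, 0.134, 0.0, -0.0, 0.058, 0]
```

>>> servo_tool(
  series=[
    [[-0.531,-0.51,0.101,0,0,0.058,0],[-0.531,-0.51,0.101,0,0,0.058,0],[-0.531,-0.51,0.101,0,0,0.058,0],[-0.531,-0.51,0.101,0,0,0.058,0],[-0.531,-0.51,0.101,0,0,0.058,0],[-0.531,-0.51,0.101,0,0,0.058,0],[-0.98,-0.94,0.134,0,0,0.058,0],[-0.98,-0.94,0.134,0,0,0.058,0],[-0.98,-0.94,0.134,0,0,0.058,0],[-0.98,-0.94,0.134,0,0,0.058,0],[-0.98,-0.94,0.134,0,0,0.058,0],[-0.98,-0.94,0.134,0,0,0.058,0]],
  ],
)

```text
time_s: 1.93
tool_pos: [0.4991, 0.025, 0.1605]
tool_rot: [-179.9, 0.1, 147.3]
force: [-0.5, 0.6, 0.2]
grip_width: 0.0007
grasp_force: 0.0
```

```bash
python3 - <<'E'
from h import *; from cell import get_obs,eyes
o=get_obs(); print(o['time_s'],o['tool_pos'],o['tool_rot'],o['grip_width']);(x,y),ya=knob(29.3,35)
rows(o,[(x,y,.12,ya),(x,y,.085,ya),(x,y,.056,ya)])
E
```

```text
1.9333 [0.49906799 0.02504502 0.16054805] [-1.79919526e+02  1.41430063e-01  1.47301461e+02] 0.000686180162177506
[-0.019, 0.003, 0.135, -0.0, 0.001, -0.002, 0]
[-0.019, 0.003, 0.252, -0.0, 0.001, -0.002, 0]
[-0.018, 0.003, 0.349, -0.0, 0.001, -0.002, 0]
```

>>> servo_tool(
  series=[
    [[-0.019,0.003,0.05,0,0,0,0],[-0.019,0.003,0.135,0,0,0,0],[-0.019,0.003,0.2,0,0,0,0],[-0.019,0.003,0.26,0,0,0,0],[-0.019,0.003,0.31,0,0,0,0],[-0.019,0.003,0.349,0,0,0,0],[-0.019,0.003,0.349,0,0,0,0],[-0.019,0.003,0.349,0,0,0,0]],
  ],
)

```text
time_s: 2.6
tool_pos: [0.5023, 0.028, 0.0555]
tool_rot: [-180.0, -0.0, 147.7]
force: [-0.1, -1.0, 0.2]
grip_width: 0.0004
grasp_force: 0.0
```

```bash
python3 - <<'E'
from h import *; from cell import get_obs,eyes
o=get_obs(); print(o['time_s'],o['tool_pos'],o['tool_rot'],o['force'])
w=[]
for a,off in [(29.3,29),(29.3,25),(32,23),(36,23),(40,23),(45,23),(50,23),(55,23),(60,23),(65,23),(70,23),(70,23)]:
    (x,y),ya=knob(a,off); w.append((x,y,.056,ya))
rows(o,w)
f=np.vstack([cv2.resize(eyes.read_camera(n)['frame'][c:e,a:b],(600,300)) for n,a,b,c,e in(('top',220,320,190,240),('side',220,340,170,230))])
cv2.imwrite('pics/a.png',f[:,:,::-1])
E
```

```text
2.6 [0.50231824 0.02804394 0.05547132] [-1.79957908e+02 -4.84591989e-02  1.47727216e+02] [-0.05502731 -1.02164792  0.1767068 ]
[-0.015, 0.009, -0.002, -0.0, -0.0, 0.0, 0]
[-0.015, 0.022, -0.002, -0.0, -0.0, 0.0, 0]
[-0.012, 0.037, -0.002, -0.0, -0.0, 0.015, 0]
[-0.008, 0.05, -0.002, -0.0, -0.0, 0.037, 0]
[-0.005, 0.064, -0.002, -0.0, -0.0, 0.06, 0]
[-0.002, 0.081, -0.002, -0.0, -0.0, 0.087, 0]
[-0.0, 0.098, -0.002, -0.0, -0.0, 0.115, 0]
[-0.001, 0.116, -0.002, -0.0, -0.0, 0.143, 0]
[-0.002, 0.133, -0.002, -0.0, -0.0, 0.171, 0]
[-0.005, 0.15, -0.002, -0.0, -0.0, 0.198, 0]
[-0.01, 0.167, -0.002, -0.0, -0.0, 0.226, 0]
[-0.01, 0.167, -0.002, -0.0, -0.0, 0.226, 0]
```

View pics/a.png

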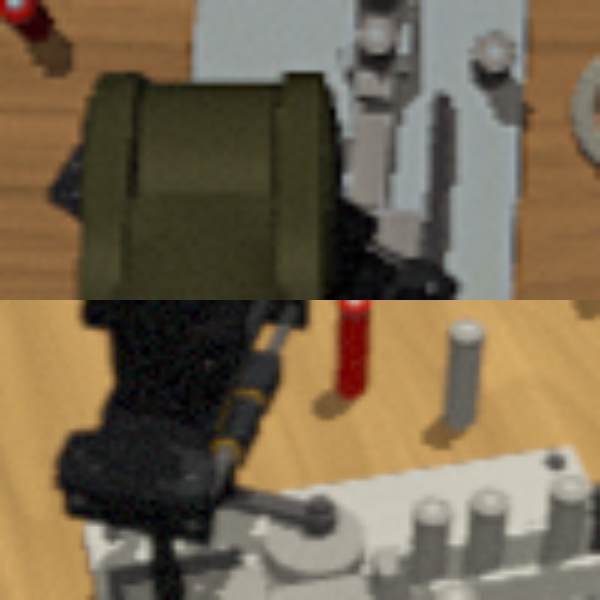

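The top crop shows the hand covering the knob, and the side crop shows the lever still at rest with its pivot at (318,515). The fingers are behind the knob and not touching. Next I sweep the knob.

>>> servo_tool(
  series=[
    [[-0.015,0.009,-0.002,0,0,0,0],[-0.015,0.022,-0.002,0,0,0,0],[-0.012,0.037,-0.002,0,0,0.015,0],[-0.008,0.05,-0.002,0,0,0.037,0],[-0.005,0.064,-0.002,0,0,0.06,0],[-0.002,0.081,-0.002,0,0,0.087,0],[0,0.098,-0.002,0,0,0.115,0],[-0.001,0.116,-0.002,0,0,0.143,0],[-0.002,0.133,-0.002,0,0,0.171,0],[-0.005,0.15,-0.002,0,0,0.198,0],[-0.01,0.167,-0.002,0,0,0.226,0],[-0.01,0.167,-0.002,0,0,0.226,0]],
  ],
)

```text
time_s: 3.7
tool_pos: [0.5321, 0.0677, 0.0568]
tool_rot: [-180.0, 0.0, 106.8]
force: [-2.3, -0.3, 3.2]
grip_width: 0.0004
grasp_force: 1.6
```

```bash
python3 - <<'E'
from h import *; from cell import get_obs,eyes
o=get_obs(); (x,y),ya=knob(70,23); print(o['time_s'],o['tool_pos'],(x,y,ya),o['tool_rot'],o['force'])
w=[]
for a in [72,76,80,85,90,95,100,105,110,115,120,120]:
    (x,y),ya=knob(a,23); w.append((x,y,.056,ya))
rows(o,w)
d=eyes.read_camera('side')
cv2.imwrite('pics/b.png',cv2.resize(d['frame'][170:270,220:360],None,fx=4,fy=4)[:,:,::-1])
E
```

```text
3.7 [0.53207597 0.0676808  0.05683507] (np.float64(0.5315702058555302), np.float64(0.06870840258225068), 107) [-1.79950174e+02  2.81609291e-03  1.06817406e+02] [-2.32602142 -0.30058718  3.16071979]
[0.006, 0.006, 0.003, -0.0, 0.0, 0.01, 0]
[0.011, 0.019, 0.003, -0.0, 0.0, 0.032, 0]
[0.014, 0.032, 0.003, -0.0, 0.0, 0.055, 0]
[0.017, 0.049, 0.003, -0.0, 0.0, 0.082, 0]
[0.019, 0.067, 0.003, -0.0, 0.0, 0.11, 0]
[0.019, 0.084, 0.003, -0.0, 0.0, 0.138, 0]
[0.018, 0.101, 0.003, -0.0, 0.0, 0.166, 0]
[0.015, 0.118, 0.003, -0.0, 0.0, 0.193, 0]
[0.01, 0.135, 0.003, -0.0, 0.0, 0.221, 0]
[0.005, 0.151, 0.003, -0.0, 0.0, 0.249, 0]
[-0.003, 0.167, 0.003, -0.0, 0.0, 0.277, 0]
[-0.003, 0.167, 0.003, -0.0, 0.0, 0.277, 0]
```

View pics/b.png

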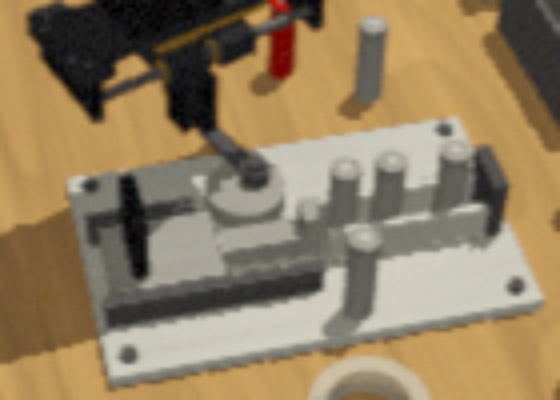

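The lever has turned with the finger: its bar runs from the pivot (255,170) up-left to the fingertip (205,130), and the slide hasn't moved. I'll continue the sweep.

>>> servo_tool(
  series=[
    [[0.006,0.006,0,0,0,0.01,0],[0.011,0.019,0,0,0,0.032,0],[0.014,0.032,0,0,0,0.055,0],[0.017,0.049,0,0,0,0.082,0],[0.019,0.067,0,0,0,0.11,0],[0.019,0.084,0,0,0,0.138,0],[0.018,0.101,0,0,0,0.166,0],[0.015,0.118,0,0,0,0.193,0],[0.01,0.135,0,0,0,0.221,0],[0.005,0.151,0,0,0,0.249,0],[-0.003,0.167,0,0,0,0.277,0],[-0.003,0.167,0,0,0,0.277,0]],
  ],
)

```text
time_s: 4.75
tool_pos: [0.5802, 0.0813, 0.0565]
tool_rot: [-180.0, 0.0, 57.1]
force: [-2.4, 0.1, 2.0]
grip_width: 0.0012
grasp_force: 1.4
```

```bash
python3 - <<'E'
from h import *; from cell import get_obs,eyes
o=get_obs(); (x,y),ya=knob(120,23); print(o['time_s'],o['tool_pos'],(x,y,ya),o['tool_rot'],o['force'])
w=[]
for a in [122,126,131,136,141,146,151,156,161,166,170,173]:
    (x,y),ya=knob(a,23); w.append((x,y,.056,ya))
rows(o,w)
E
```

```text
4.75 [0.58019907 0.08130247 0.05652997] (np.float64(0.5803247407536085), np.float64(0.0814387206152044), 57) [-1.79957553e+02  5.31026090e-03  5.70590884e+01] [-2.4292296   0.09268912  2.04927379]
[0.003, 0.007, 0.002, -0.0, 0.0, 0.011, 0]
[0.008, 0.02, 0.002, -0.0, 0.0, 0.034, 0]
[0.012, 0.037, 0.002, -0.0, 0.0, 0.061, 0]
[0.015, 0.054, 0.002, -0.0, 0.0, 0.089, 0]
[0.016, 0.071, 0.002, -0.0, 0.0, 0.117, 0]
[0.015, 0.088, 0.002, -0.0, 0.0, 0.145, 0]
[0.014, 0.106, 0.002, -0.0, 0.0, 0.173, 0]
[0.01, 0.123, 0.002, -0.0, 0.0, 0.2, 0]
[0.006, 0.139, 0.002, -0.0, 0.0, 0.228, 0]
[-0.001, 0.155, 0.002, -0.0, 0.0, 0.256, 0]
[-0.006, 0.168, 0.002, -0.0, 0.0, 0.278, 0]
[-0.012, 0.177, 0.002, -0.0, 0.0, 0.295, 0]
```

>>> servo_tool(
  series=[
    [[0.003,0.007,0,0,0,0.011,0],[0.008,0.02,0,0,0,0.034,0],[0.012,0.037,0,0,0,0.061,0],[0.015,0.054,0,0,0,0.089,0],[0.016,0.071,0,0,0,0.117,0],[0.015,0.088,0,0,0,0.145,0],[0.014,0.106,0,0,0,0.173,0],[0.01,0.123,0,0,0,0.2,0],[0.006,0.139,0,0,0,0.228,0],[-0.001,0.155,0,0,0,0.256,0],[-0.006,0.168,0,0,0,0.278,0],[-0.012,0.177,0,0,0,0.295,0]],
  ],
)

```text
time_s: 5.75
tool_pos: [0.6224, 0.0516, 0.0563]
tool_rot: [-179.8, 0.0, 4.1]
force: [-2.6, 4.1, 2.5]
grip_width: 0.0005
grasp_force: 2.3
```

```bash
python3 - <<'E'
from h import *; from cell import get_obs,eyes
o=get_obs(); (x,y),ya=knob(173,23); print(o['time_s'],o['tool_pos'],(x,y,ya),o['tool_rot'],o['force'])
w=[]
for a,of in [(175,23),(178,23),(180,23),(180,23),(180,23),(180,30),(180,42)]:
    (x,y),ya=knob(a,of); w.append((x,y,.056,ya))
w.append((x,y,.15,ya))
rows(o,w)
E
```

```text
5.75 [0.62243456 0.05155002 0.05625486] (np.float64(0.6228872400816173), np.float64(0.04952113194706579), 4) [-1.79812894e+02  3.75372075e-02  4.10867937e+00] [-2.58465572  4.10647399  2.53830397]
[0.004, 0.013, 0.001, -0.001, 0.0, 0.012, 0]
[0.007, 0.023, 0.001, -0.001, 0.0, 0.028, 0]
[0.009, 0.03, 0.001, -0.001, 0.0, 0.039, 0]
[0.009, 0.03, 0.001, -0.001, 0.0, 0.039, 0]
[0.009, 0.03, 0.001, -0.001, 0.0, 0.039, 0]
[0.012, 0.007, 0.001, -0.001, 0.0, 0.039, 0]
[0.017, -0.033, 0.001, -0.001, 0.0, 0.039, 0]
[0.017, -0.034, -0.312, -0.001, 0.0, 0.039, 0]
```

>>> servo_tool(
  series=[
    [[0.003,0.01,0,0,0,0.012,0],[0.006,0.02,0,0,0,0.028,0],[0.009,0.027,0,0,0,0.039,0],[0.009,0.027,0,0,0,0.039,0],[0.009,0.027,0,0,0,0.039,0],[0.012,0.005,0,0,0,0.039,0],[0.017,-0.033,0,0,0,0.039,0],[0.017,-0.033,0,0,0,0.039,0],[0.017,-0.033,-0.15,0,0,0.039,0],[0.017,-0.033,-0.31,0,0,0.039,0],[0.017,-0.033,-0.35,0,0,0.039,0],[0.017,-0.033,-0.35,0,0,0.039,0]],
  ],
)

```text
time_s: 6.75
tool_pos: [0.6311, 0.0587, 0.1675]
tool_rot: [-179.9, -0.6, -3.0]
force: [0.7, -1.0, -0.7]
grip_width: 0.0004
grasp_force: 0.0
```

```bash
python3 - <<'E'
from h import *; from cell import get_obs,eyes
o=get_obs(); print(o['time_s'],o['tool_pos'],o['tool_rot'],o['force'])
p=fx(-138,0); q=fx(-142,60); print(p)
rows(o,[(*q,.16,-3),(*p,.16,-3)])
d=eyes.read_camera('side')
cv2.imwrite('pics/b2.png',cv2.resize(d['frame'][170:270,220:360],None,fx=4,fy=4)[:,:,::-1])
E
```

```text
6.75 [0.63111948 0.05868578 0.16746344] [-179.91961997   -0.59778698   -3.02452277] [ 0.66985801 -1.01406606 -0.70132491]
[ 0.44909676 -0.02083333]
[-0.605, 0.097, 0.018, -0.0, -0.003, -0.0, 0]
[-0.592, 0.297, 0.018, -0.0, -0.003, -0.0, 0]
```

View pics/b2.png

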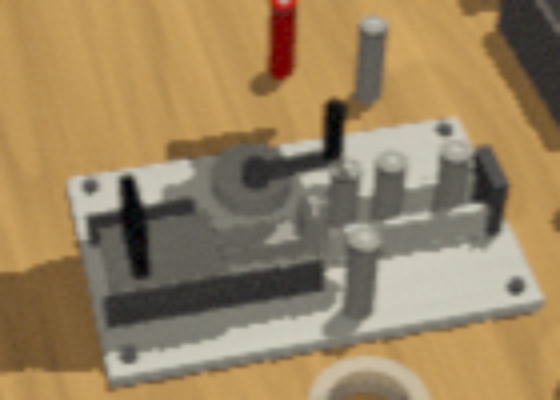

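The lever now points forward, with the knob top at (335,105) in the crop and the pivot at (255,172). The slide is unmoved and the cells are upright. I'll move behind the thumb plate in the air and measure the cam from there.

>>> servo_tool(
  series=[
    [[-0.605,0.097,0.018,0,0,0,0],[-0.605,0.097,0.018,0,0,0,0],[-0.605,0.097,0.018,0,0,0,0],[-0.605,0.097,0.018,0,0,0,0],[-0.605,0.097,0.018,0,0,0,0],[-0.605,0.097,0.018,0,0,0,0],[-0.6,0.297,0.018,0,0,0,0],[-0.6,0.297,0.018,0,0,0,0],[-0.6,0.297,0.018,0,0,0,0],[-0.6,0.297,0.018,0,0,0,0],[-0.6,0.297,0.018,0,0,0,0]],
  ],
)

```text
time_s: 7.72
tool_pos: [0.4425, -0.0193, 0.1555]
tool_rot: [180.0, 0.0, -3.0]
force: [0.7, 0.6, 0.2]
grip_width: 0.0003
grasp_force: 0.0
```

```bash
cat > m.py <<'E'
from h import *; from cell import get_obs,eyes
o=get_obs(); print(o['time_s'],o['tool_pos'],o['tool_rot'],o['force'])
for n in('top','side'):
    d=eyes.read_camera(n); C=cloud(d); hs=cv2.cvtColor(d['frame'],cv2.COLOR_RGB2HSV)
    X=(C[...,:2]-O)@np.c_[F,L]*1000; Z=C[...,2]*1000
    for nm,m in(('knob',(Z>60)&(Z<95)&(hs[...,2]<60)&(abs(X[...,0]-30)<50)&(abs(X[...,1]-52)<25)),('thumb',(Z>45)&(Z<92)&(hs[...,2]<60)&(X[...,0]<-50)&(X[...,0]>-128)&(abs(X[...,1])<25)),
      ('cells',(Z>76)&(Z<86)&(abs(X[...,1])<14)&(X[...,0]>10)&(X[...,0]<130))):
        if m.sum()>3: print(n,nm,m.sum(),X[m].mean(0).round(1),np.percentile(X[m][:,0],[3,97]).round(1))
E
python3 m.py; python3 - <<'E'
from h import *; from cell import get_obs
o=get_obs(); p=fx(-138,0); rows(o,[(*p,.12,-3),(*p,.06,-3)])
E
```

```text
7.7167 [ 0.4425107  -0.01928521  0.15552502] [ 1.79963035e+02  2.62892993e-02 -3.02177689e+00] [0.68614372 0.55186031 0.21083154]
top knob 21 [32.7 52.7] [26.8 39.3]
top cells 103 [60.  1.] [ 19.  107.9]
side knob 35 [33.  49.7] [28.5 37.8]
side thumb 101 [-114.8  -11.4] [-119.8 -109.4]
side cells 147 [60.9 -0.4] [ 17.9 108.7]
[0.022, 0.005, 0.119, 0.0, 0.0, 0.0, 0]
[0.022, 0.004, 0.319, 0.0, 0.0, 0.0, 0]
```

Knob is at fixture (33, 51), so cam ≈ 178°. The slide is still at about 0. I'll descend behind the thumb plate.

>>> servo_tool(
  series=[
    [[0.015,0.004,0.06,0,0,0,0],[0.018,0.004,0.12,0,0,0,0],[0.018,0.004,0.18,0,0,0,0],[0.018,0.004,0.24,0,0,0,0],[0.018,0.004,0.29,0,0,0,0],[0.018,0.004,0.315,0,0,0,0],[0.018,0.004,0.315,0,0,0,0],[0.018,0.004,0.315,0,0,0,0]],
  ],
)

```text
time_s: 8.48
tool_pos: [0.4477, -0.0214, 0.0611]
tool_rot: [179.8, 0.1, -3.0]
force: [-0.5, 0.3, 0.6]
grip_width: 0.0005
grasp_force: 0.0
```

```bash
python3 - <<'E'
from h import *; from cell import get_obs
o=get_obs(); print(o['tool_pos'],o['force'],((np.array(o['tool_pos'][:2])-O)@np.c_[F,L])*1000); rows(o,[(*fx(x,0),.06,-3.06) for x in(-135,-130,-115,-100,-85,-80.5)])
E
```

```text
[ 0.4477355  -0.02141434  0.06109322] [-0.45079485  0.31315146  0.56379245] [-139.32830536   -0.65285523]
[0.014, -0.002, 0.004, 0.001, 0.0, 0.0, 0]
[0.031, -0.002, 0.004, 0.001, 0.0, 0.0, 0]
[0.081, -0.002, 0.004, 0.001, 0.0, 0.0, 0]
[0.131, -0.002, 0.003, 0.001, 0.0, 0.0, 0]
[0.181, -0.002, 0.003, 0.001, 0.0, 0.0, 0]
[0.196, -0.002, 0.003, 0.001, 0.0, 0.0, 0]
```

>>> servo_tool(
  series=[
    [[0.012,-0.002,0,0,0,0,0],[0.024,-0.002,0,0,0,0,0],[0.034,-0.002,0,0,0,0,0],[0.044,-0.002,0,0,0,0,0],[0.054,-0.002,0,0,0,0,0],[0.064,-0.002,0,0,0,0,0],[0.074,-0.002,0,0,0,0,0],[0.084,-0.002,0,0,0,0,0],[0.094,-0.002,0,0,0,0,0],[0.104,-0.002,0,0,0,0,0],[0.114,-0.002,0,0,0,0,0],[0.124,-0.002,0,0,0,0,0]],
  ],
)

```text
time_s: 9.48
tool_pos: [0.4852, -0.0225, 0.0613]
tool_rot: [-180.0, 0.0, -3.0]
force: [-4.2, 2.6, 1.2]
grip_width: 0.0003
grasp_force: 2.0
```

```bash
python3 m.py;  python3 - <<'E'
from h import *; from cell import get_obs
o=get_obs(); rows(o,[(*fx(x,0),.06,-3.06) for x in(-80.5,-78)])
E
```

```text
9.4833 [ 0.48522597 -0.02253905  0.0613078 ] [-1.79980746e+02  2.80252826e-02 -3.04387390e+00] [-4.22069486  2.64326153  1.15764785]
top knob 21 [32.7 52.7] [27.4 39.3]
top cells 106 [73.7  1.5] [ 43.2 109.1]
side knob 37 [32.7 49.1] [27.5 37.8]
side thumb 14 [-87.2 -20.4] [-91.3 -81.7]
side cells 142 [73.8 -0.3] [ 41.9 108.2]
[0.069, -0.001, 0.005, 0.0, -0.0, -0.0, 0]
[0.077, -0.001, 0.005, 0.0, -0.0, -0.0, 0]
```

>>> servo_tool(
  series=[
    [[0.008,-0.001,0,0,0,0,0],[0.016,-0.001,0,0,0,0,0],[0.024,-0.001,0,0,0,0,0],[0.032,-0.001,0,0,0,0,0],[0.04,-0.001,0,0,0,0,0],[0.047,-0.001,0,0,0,0,0],[0.053,-0.001,0,0,0,0,0],[0.059,-0.001,0,0,0,0,0],[0.064,-0.001,0,0,0,0,0],[0.068,-0.001,0,0,0,0,0],[0.072,-0.001,0,0,0,0,0],[0.072,-0.001,0,0,0,0,0]],
  ],
)

```text
time_s: 10.58
tool_pos: [0.5054, -0.0241, 0.0614]
tool_rot: [180.0, 0.2, -3.1]
force: [-8.5, -2.5, 6.3]
grip_width: 0.0004
grasp_force: 4.2
```

```bash
python3 m.py
```

```text
10.5833 [ 0.50544438 -0.02413466  0.06135695] [179.98910446   0.18843583  -3.07934525] [-8.50147032 -2.51230419  6.29410446]
top knob 21 [32.4 52.6] [26.8 39.4]
top cells 103 [90.4  1.3] [ 62.1 119. ]
side knob 36 [32.7 49. ] [28.7 37.9]
side thumb 14 [-66.8 -20.1] [-71.4 -62.5]
side cells 139 [89.2 -0.5] [ 60.7 117.4]
```

The slide is at about 49 mm. I'll press a little further to confirm it's on the stop.

>>> servo_tool(
  series=[
    [[0.004,0,0,0,0,0,0],[0.008,0,0,0,0,0,0],[0.012,0,0,0,0,0,0],[0.012,0,0,0,0,0,0],[0.012,0,0,0,0,0,0]],
  ],
)

```text
time_s: 11.1
tool_pos: [0.5055, -0.0239, 0.0608]
tool_rot: [-179.9, 0.6, -3.1]
force: [-18.4, -1.2, 13.9]
grip_width: 0.0002
grasp_force: 8.8
```

It's at the hard stop: there was no advance and the force rose to 18 N. I'll back off and lift.

>>> servo_tool(
  series=[
    [[-0.02,0,0,0,0,0,0],[-0.06,0,0,0,0,0,0],[-0.1,0,0,0,0,0,0],[-0.13,0,0,0,0,0,0],[-0.13,0,0,0,0,0,0],[-0.13,0,-0.1,0,0,0,0],[-0.13,0,-0.2,0,0,0,0],[-0.13,0,-0.32,0,0,0,0],[-0.13,0,-0.4,0,0,0,0],[-0.13,0,-0.4,0,0,0,0],[-0.13,0,-0.4,0,0,0,0]],
  ],
)

```text
time_s: 12.02
tool_pos: [0.474, -0.0207, 0.1835]
tool_rot: [-179.8, -0.3, -3.0]
force: [-0.3, 1.6, -1.2]
grip_width: 0.0005
grasp_force: 0.0
```

```bash
python3 m.py; python3 - <<'E'
from h import *; from cell import eyes
d=eyes.read_camera('side')
cv2.imwrite('pics/e.png',cv2.resize(d['frame'][150:270,210:370],None,fx=4,fy=4)[:,:,::-1])
E
```

```text
12.0167 [ 0.47399504 -0.02072391  0.18348499] [-179.75864041   -0.33584161   -3.02575209] [-0.28519027  1.62481588 -1.21710253]
top knob 21 [32.7 52.7] [27.1 39.3]
top cells 108 [89.2  1.2] [ 62.3 119.6]
side knob 36 [32.6 49.2] [27.6 38. ]
side thumb 111 [-67.7 -10.6] [-72.4 -61.7]
side cells 145 [89.1 -0.4] [ 60.4 117.6]
```

View pics/e.png

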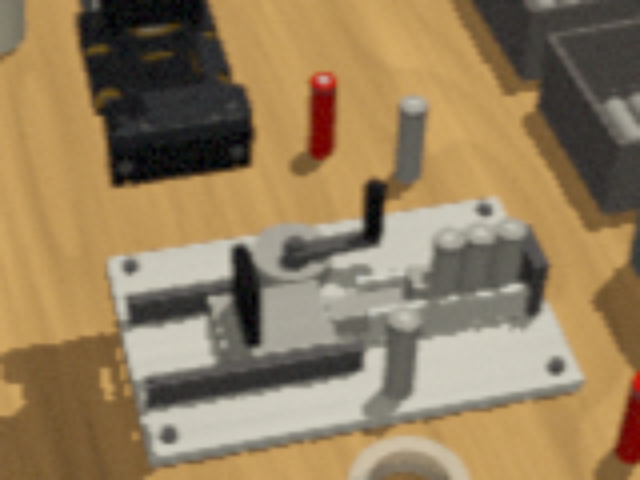

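The picture shows the three cells upright and closed up at the stop, at (450–512, 235). The lever points forward, the spare cell hasn't moved, and the hand is clear.

```bash
python3 -c "
from cell import env
print(env.sign_off())"
```

```text
the job is handed in; nothing more can be done
None
```

Job handed in, with no verdict returned: the cam is at its low point (about 178°), the slide is on its front stop, the three cells stand upright and closed up against the end stop, and the hand is clear.

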